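# Stroke the lids of the findings box shut

### The job

The four hinged metal lids of the small wooden findings box are standing open. Run your closed fingertips lightly along the top of the row, close over the box from its right end to its left, so that the lids fold down flat one after another, the right-hand one first, and all end shut. Do not push the box out of place or lift it, do not press hard on it, and leave the things lying around it where they are.

Things in the scene. Friction and masses are not known exactly. Their poses are not given: they have to be found in the camera images.
- findings_box: Loose wooden box, about 1 kg, 56 (x) x 188 (y) x 40 mm high (z); four compartments with brass rings in a row along y under four hinged lids. Origin: centre of its underside; y runs along the row, pointing to the robot's left within 0.65 rad; x roughly away from the robot, z up. Rim 40 mm above the origin; a shut lid's upper face 43 mm, nothing on it over 1 mm higher.
- lid1 (a joint): Lid 1, counted from the box's right (-y) end. Aluminium plate 50 mm across the row, 42 mm along it, 3 mm thick, hinged at its right (-y) edge, so it folds shut towards the box's +y. Rad: 0 flat and shut, about 1 to 1.4 standing open, end stop 1.5. Stiff hinge (0.012 N m): stays at any angle.
- hinge1 (a point): Middle of lid 1's hinge line, on the rim 40 mm above the box's underside; on the box's centre line, at box y = -88 mm. The hinge line runs along the box's x. Neighbouring hinges are 44 mm apart; lid 1's free edge is 42 mm to +y when shut.
- lid2 (a joint): Lid 2, counted from the box's right (-y) end. Aluminium plate 50 mm across the row, 42 mm along it, 3 mm thick, hinged at its right (-y) edge, so it folds shut towards the box's +y. Rad: 0 flat and shut, about 1 to 1.4 standing open, end stop 1.5. Stiff hinge (0.012 N m): stays at any angle.
- hinge2 (a point): Middle of lid 2's hinge line, on the rim 40 mm above the box's underside; on the box's centre line, at box y = -44 mm. The hinge line runs along the box's x. Neighbouring hinges are 44 mm apart; lid 2's free edge is 42 mm to +y when shut.
- lid3 (a joint): Lid 3, counted from the box's right (-y) end. Aluminium plate 50 mm across the row, 42 mm along it, 3 mm thick, hinged at its right (-y) edge, so it folds shut towards the box's +y. Rad: 0 flat and shut, about 1 to 1.4 standing open, end stop 1.5. Stiff hinge (0.012 N m): stays at any angle.
- hinge3 (a point): Middle of lid 3's hinge line, on the rim 40 mm above the box's underside; on the box's centre line, at box y = 0 mm. The hinge line runs along the box's x. Neighbouring hinges are 44 mm apart; lid 3's free edge is 42 mm to +y when shut.
- lid4 (a joint): Lid 4, counted from the box's right (-y) end. Aluminium plate 50 mm across the row, 42 mm along it, 3 mm thick, hinged at its right (-y) edge, so it folds shut towards the box's +y. Rad: 0 flat and shut, about 1 to 1.4 standing open, end stop 1.5. Stiff hinge (0.012 N m): stays at any angle.
- hinge4 (a point): Middle of lid 4's hinge line, on the rim 40 mm above the box's underside; on the box's centre line, at box y = 44 mm. The hinge line runs along the box's x. Neighbouring hinges are 44 mm apart; lid 4's free edge is 42 mm to +y when shut.
- scraper: Bystander: scraper, dark handle and narrow blade, 145 mm long, lying on the robot's side of the box. Origin at the centre of its underside.
- wood_disc: Bystander: flat round disc of turned wood, 62 mm across, 14 mm high, beyond the box. Origin at the centre of its underside.
- grey_bar: Bystander: grey bar of polishing compound, 25 x 50 x 20 mm, beyond the box. Origin at the centre of its underside.
- ring0: Bystander: silver ring, 28 mm outside, 8 mm high, flat on the bench beyond the box. Origin at the centre of its underside.
- whiting0: Bystander: whitish lump of whiting, 30 x 36 x 19 mm, off the left end of the box, on the far side. Origin at the centre of its underside.

How it is judged:
By the outcome, as a careful person would: the job done as asked, in the order asked, and still so for the second after the job is handed in, with the robot touching nothing.
It also fails if it takes over 35 s, if anything falls off the work surface, if the arm or the gripper's body presses on something with over 40 N, if the wrist force passes 120 N, or if a joint passes its speed limit or range.

### The arm

A 6-joint arm with a two-finger parallel gripper is mounted at the origin on a cart in front of the work surface, level with it; the furniture and walls round the work are solid. World frame = base frame: x ahead of the robot, y to its left, z up, the work surface at z = 0. Lengths are in m, angles in degrees, forces in N, time in s.
With the tool pointing down it reaches from about 0.325 to 0.9 m from the base axis. Payload 6.1 kg.
Tool frame: the origin (TCP) lies at the very end of the fingers, on their centre line; the grasp point (between the pads) lies 19 mm behind it; z points along the fingers, y is the line along which they close (so a half turn about z gives the same grasp; the last joint's range is limited). The gripper opens to 85 mm and grips with 20 to 120 N. Pads are 22 mm wide; open, the fingers measure 114 mm over their backs; the gripper's body (76 mm by 85 mm) begins 54 mm behind the grasp point. The pads swing forward as they close: fully open they stand 13 mm farther back than shut.
Start: joints at [67.317, 12.628, 87.462, -0, 79.91, -7.225], TCP at [0.167, 0.602, 0.231] pointing down, gripper open.
Joint ranges: [-170.65, 170.65], [-52.31, 119.04], [5.05, 147.46], [-71.25, 251.25], [11.57, 151.72], [-153.62, 153.62]. Speed limits (degrees/s): [147.25, 147.25, 172.46, 180, 180, 180].

### API

Orientations are given as [roll, pitch, yaw] about the fixed x, y, z axes, in that order (R = Rz(yaw) Ry(pitch) Rx(roll)).
In Python, from station import sense, viewer, close_job gives the robot as it stands.
- The arm moves only by the tool arm_command, never from a script. Its argument "deltas" is a list of rows, each a list of 7 numbers: the shift along the tool's x, y, z in m, then the turn, a rotation vector about the tool's x, y, z in degrees, then the finger opening in m, from 0 to 0.0854. In form: [[dx, dy, dz, rx, ry, rz, fingers], ...]. A call has 1 to 5 rows; each row is the pose to reach, as a shift and turn from the pose commanded when the call began, along the tool's axes at that moment; what a row does not reach only later rows make up. A row lasts 1/10 s, in which the tool goes at most 50 mm and 8.59 degrees, less where a joint would pass 70% of its speed; a pose out of reach is approached as far as the arm can. A call with a gripper value outside its range is refused whole. The fingers move at their own pace and stop on an object; "newtons" is the grip in N (left out, the last holds). Time passes only in rows, so rows that repeat a pose let the fingers close. It gives the time, the measured TCP pose, the force, the opening and the grip force at its end, in the units of the state.
- sense(): the state, without advancing time (a new reading comes with each control period).
- viewer.get_image(name): name is "scene" or "top" or "wrist"; returns a dict with "pixels" (480x640x3 uint8, red, green, blue), "depth" (480x640 float32, m along the optical axis (not along the pixel's ray), 0 where there is no reading), "fx", "fy", "cx", "cy" (pixels), "k1" (the pictures are not rectified: a ray, as slopes to the right and down, at radius r is drawn at 1 + k1 r^2 times it, then the intrinsics apply), "R" (3x3) and "t" (3): a world point X has camera coordinates R X + t. Camera axes: x right, y down, z forward; pixel columns grow to the right and rows downward; lengths in m; the calibration is good to about 2 mm. A picture is of the moment at which its call begins.
- close_job(): hands the job in; it is judged then, once.
The state is a dict: "clock": time; "joint_pos": joint angles; "qvel": joint speeds; "effort": joint torques, N m; "tcp_pos": TCP position; "orientation": TCP orientation; "ft_force": force on the tool from outside, world axes, zero at the start; "torque": the same for the moment, N m; "finger_gap": opening from 0.0 (shut) to 1.0 (fully open); "gripper_force": force on a finger pad.
Only numpy, scipy, OpenCV 4.12 (cv2) and the standard library are available. Lean on these libraries where they do the work, as an engineer would, in place of code of your own. Each camera call takes 0.05 s, during which the arm holds its last target. There are 200 camera calls.

## Working session

There is one attempt and no reset: what is moved stays moved. The work goes in short steps, Python scripts to look and compute and a tool call to move; the robot and the scene stay as the last step left them, time stands still between calls to the robot, and variables do not carry over. Pictures are saved under pics/ and viewed, at most 10 in all, crops included, and the job is handed in when it is done.

Besides the shell and the picture viewer there is one more tool, called after "Call:" by a JSON object that holds its "op" and its "data", one argument or row to a line. arm_command: Moves the arm, as the interface text tells. Its arguments: {"type":"object","properties":{"deltas":{"type":"array","items":{"type":"array","items":{"type":"number"}}},"newtons":{"type":"number"}},"required":["deltas"]}

```bash
mkdir -p pics; cat > h.py <<'E'
from station import sense, viewer, close_job
import numpy as np, cv2
def grab(n):
    im=viewer.get_image(n); np.save(f'/tmp/{n}.npy',im,allow_pickle=True); return im
def load(n): return np.load(f'/tmp/{n}.npy',allow_pickle=True).item()
def world(im,u,v,d=None,z=None):
    K=np.array([[im['fx'],0,im['cx']],[0,im['fy'],im['cy']],[0,0,1.]])
    p=cv2.undistortPoints(np.array([[[u,v]]],float),K,np.array([im['k1'],0,0,0.]))[0,0]
    ray=np.array([p[0],p[1],1]);R=np.array(im['R']);t=np.array(im['t'])
    if z is not None:
        c=-R.T@t; r=R.T@ray; return c+r*(z-c[2])/r[2]
    if d is None: d=im['depth'][int(round(v)),int(round(u))]
    return R.T@(ray*d-t)
E
python3 - <<'E'
from h import *
print(sense())
for n in('top','scene'):
    im=grab(n); cv2.imwrite(f'pics/{n}0.png',im['pixels'][:,:,::-1]); print(im['k1'],im['fx'],-np.array(im['R']).T@im['t'])
E
```

```text
{'clock': 0.0, 'joint_pos': array([ 6.73171346e+01,  1.26765849e+01,  8.75243651e+01, -8.33346481e-04,
        7.99102504e+01, -7.22478628e+00]), 'qvel': array([-0.03921168,  0.04098082, -0.10685825,  0.00977288, -0.02801424,
        0.08604558]), 'effort': array([-7.83972228e-04, -4.96882832e+01, -3.89408970e+01, -1.13458718e-04,
        1.05868230e-02, -1.98782993e-05]), 'tcp_pos': array([0.16635811, 0.60183602, 0.23019765]), 'orientation': array([-1.79889579e+02, -1.31711671e-02,  1.64542055e+02]), 'ft_force': array([ 0.47941226, -0.04293924, -0.37958391]), 'torque': array([-0.0049783 , -0.02012941,  0.00583589]), 'gripper_force': 0.0, 'finger_gap': 0.9990089407281911}
0.027514031198701414 508.44403201975825 [0.38385445 0.21221099 0.88657204]
-0.10315635669195271 615.3553607257478 [ 0.1390513  -0.44964334  0.6616828 ]
```

View pics/top0.png

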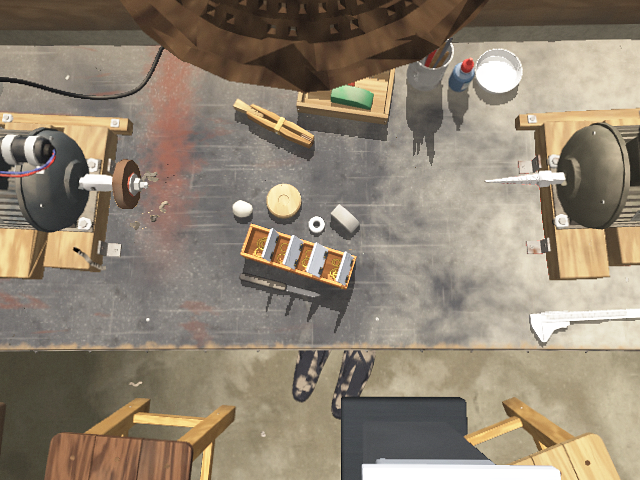

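View pics/scene0.png

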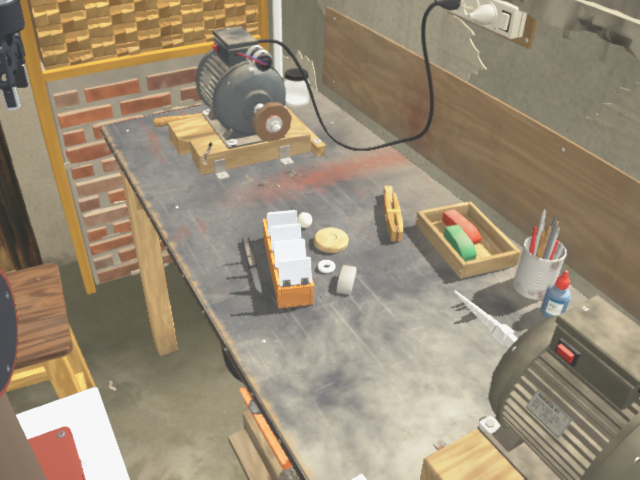

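The box sits at about (298,257) in the top view, with its row running from right (350,270) to left (247,240). The scraper is below it, and the disc, ring, bar and lump are above. I'll enlarge the box for its corners.

```bash
python3 - <<'E'
from h import *
im=load('top'); c=im['pixels'][180:320,220:380,::-1]
cv2.imwrite('pics/crop.png',cv2.resize(c,(640,560),interpolation=cv2.INTER_CUBIC)[:, :])
for u,v in [(300,40),(285,200),(345,105),(250,257)]: print(u,v,world(im,u,v))
d=im['depth'];K=None
# height map of the box region
uu,vv=np.meshgrid(np.arange(225,375),np.arange(190,310))
P=np.array([world(im,u,v) for u,v in zip(uu.ravel(),vv.ravel())])
m=(P[:,2]>.032)&(P[:,2]<.045); print(m.sum())
r=cv2.minAreaRect((P[m][:,:2]*1000).astype(np.float32)); print(r, cv2.boxPoints(r)/1000)
m=(P[:,2]>.05); Q=P[m]; print(Q[:,2].max(), Q.min(0),Q.max(0))
E
```

```text
300 40 [0.54972527 0.2289682  0.60648236]
285 200 [0.5973993  0.28914588 0.01268326]
345 105 [0.77608032 0.18182664 0.00757244]
250 257 [0.49241696 0.344283   0.0415005 ]
810
((495.8582763671875, 263.76947021484375), (187.61648559570312, 57.01251220703125), 72.36790466308594) [[0.44027632 0.18300287]
 [0.49461043 0.16573358]
 [0.5514402  0.34453607]
 [0.4971061  0.36180535]]
0.8865720357068423 [0.38385445 0.17372    0.05001728] [0.5347354  0.31889292 0.88657204]
```

View pics/crop.png

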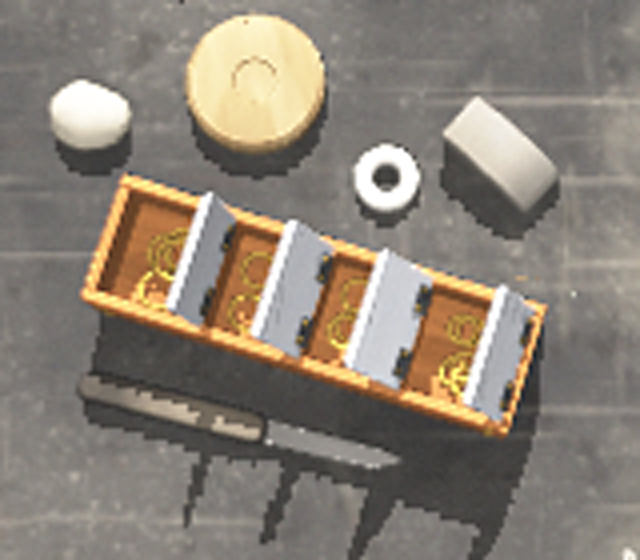

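Seen in the crop, the lids' white free edges lean left and the hinges are on the right. The fitted rim is 187.6 x 57.0 mm, which matches. Centre is (0.496, 0.264) and the row direction is (0.303, 0.953). Next I check how low the hanging shade comes and work out the move.

```bash
python3 - <<'E'
from h import *
im=load('top')
P=np.array([world(im,u,v) for v in range(0,100,4) for u in range(100,520,4) if 0.05<im['depth'][v,u]<.6])
if len(P): print('shade',P.min(0),P.max(0)); L=P[P[:,2]<P[:,2].min()+.05]; print('low part',L.min(0),L.max(0))
from scipy.spatial.transform import Rotation as R
s=sense(); T=R.from_euler('xyz',s['orientation'],degrees=True).as_matrix()
c=np.array([.4959,.2638,0]); d=np.array([.303,.953,0])
for y in(-.128,.10): 
    g=c+y*d; g[2]=.12; print(g, T.T@(g-s['tcp_pos']))
Rt=R.from_euler('xyz',[180,0,162.36],degrees=True); print((R.from_matrix(T).inv()*Rt).as_rotvec(degrees=True))
E
```

```text
shade [0.52319159 0.11144466 0.58763196] [0.58619824 0.34138006 0.62363895]
low part [0.52319159 0.11144466 0.58763196] [0.58619824 0.34138006 0.62363895]
[0.457116 0.141816 0.12    ] [-0.4028577  -0.3657311   0.11084368]
[0.5262 0.3591 0.12  ] [-0.41153293 -0.13789452  0.11043715]
[-0.10199818 -0.00976646  2.18286298]
```

Call:
{"op": "arm_command", "data": {
  "deltas": [
    [-0.034, -0.031, 0.012, 0, 0, 0, 0],
    [-0.068, -0.062, 0.024, 0, 0, 0, 0],
    [-0.102, -0.093, 0.036, 0, 0, 0, 0],
    [-0.136, -0.124, 0.048, 0, 0, 0, 0],
    [-0.17, -0.154, 0.06, 0, 0, 0, 0]
  ],
  "newtons": 20
}}

```text
clock: 0.6
tcp_pos: [0.2897, 0.4068, 0.1704]
orientation: [-180.0, -0.0, 164.6]
ft_force: [0.9, 0.5, 0.6]
finger_gap: 0.146
gripper_force: 0.0
```

Call:
{"op": "arm_command", "data": {
  "deltas": [
    [-0.034, -0.031, 0, 0, 0, 0, 0],
    [-0.068, -0.062, 0, 0, 0, 0, 0],
    [-0.102, -0.093, 0, 0, 0, 0, 0],
    [-0.136, -0.124, 0, 0, 0, 0, 0],
    [-0.17, -0.154, 0, 0, 0, 0, 0]
  ]
}}

```text
clock: 1.1
tcp_pos: [0.4126, 0.2131, 0.1711]
orientation: [-180.0, -0.0, 164.5]
ft_force: [0.6, 0.4, 0.1]
finger_gap: 0.001
gripper_force: 0.0
```

Call:
{"op": "arm_command", "data": {
  "deltas": [
    [-0.032, -0.029, 0, -0.1, 0, 1, 0],
    [-0.063, -0.058, 0.01, -0.1, 0, 2.2, 0],
    [-0.063, -0.058, 0.03, -0.1, 0, 2.2, 0],
    [-0.063, -0.058, 0.05, -0.1, 0, 2.2, 0],
    [-0.063, -0.058, 0.05, -0.1, 0, 2.2, 0]
  ]
}}

```text
clock: 1.6
tcp_pos: [0.4549, 0.1413, 0.1182]
orientation: [-179.9, -0.3, 162.3]
ft_force: [-1.0, -0.1, -0.4]
finger_gap: -0.001
gripper_force: 0.0
```

```bash
cat > w.py <<'E'
from h import *
import sys
from scipy.spatial.transform import Rotation as R
s=sense(); T=R.from_euler('xyz',s['orientation'],degrees=True).as_matrix()
c=np.array([.4959,.2638,0]); d=np.array([.303,.953,0])
print(s['clock'],s['tcp_pos'],s['orientation'],s['ft_force'],s['finger_gap'],s['joint_pos'].round())
print('box y,x',(s['tcp_pos']-c)@d,(s['tcp_pos']-c)@[.953,-.303,0])
g=c-.128*d; g[2]=.047; print('to start',T.T@(g-s['tcp_pos']))
E
python3 w.py; python3 - <<'E'
from h import *
for n in('scene','wrist'): im=grab(n); cv2.imwrite(f'pics/{n}1.png',im['pixels'][:,:,::-1])
E
```

```text
1.6 [0.45494415 0.14129298 0.11815731] [-179.94196502   -0.3351931   162.2723526 ] [-1.04889486 -0.08125193 -0.36901971] -0.0012671265906255803 [  8.  -1. 115.   0.  66. -65.]
box y,x -0.12915881581925717 -0.001911292084413839
to start [-0.00232571  0.00123156  0.07114371]
```

View pics/scene1.png

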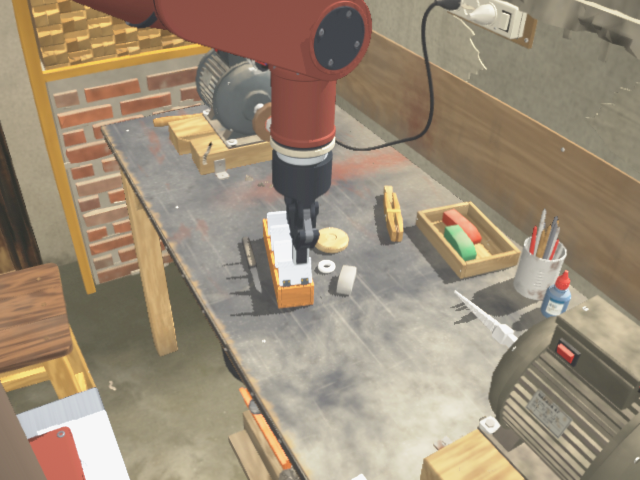

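The scene view shows the closed fingertips (302,262) standing over the right end of the box, with the lids untouched. Now I lower them just outside the right end.

Call:
{"op": "arm_command", "data": {
  "deltas": [
    [-0.002, 0, 0.025, 0, 0, 0, 0],
    [-0.002, 0, 0.05, 0, 0, 0, 0],
    [-0.002, 0, 0.065, 0, 0, 0, 0],
    [-0.002, 0, 0.07, 0, 0, 0, 0],
    [-0.002, 0, 0.07, 0, 0, 0, 0]
  ]
}}

```text
clock: 2.2
tcp_pos: [0.4596, 0.1421, 0.0518]
orientation: [179.9, 0.0, 162.4]
ft_force: [0.0, -0.3, 0.2]
finger_gap: 0.002
gripper_force: 0.0
```

```bash
python3 w.py; python3 - <<'E'
from h import *
im=load('top')
P=np.array([world(im,u,v) for v in range(190,310) for u in range(225,375)])
m=(P[:,2]>.036)&(P[:,2]<.045)
q=P[m]; y=(q-[.4959,.2638,0])@[.303,.953,0]; x=(q-[.4959,.2638,0])@[.953,-.303,0]
r=(abs(abs(x)-26.5e-3)<2e-3)|(abs(abs(y)-.0915)<2.5e-3); print(r.sum(),np.percentile(q[r,2],[10,25,50,75,90]))
print(np.median(P[abs(P[:,2])<.01,2]))
E
```

```text
2.2 [0.45955226 0.14209986 0.05176032] [1.79897088e+02 7.62053707e-03 1.62385439e+02] [ 0.00294164 -0.29241292  0.23653446] 0.0020498196638273603 [  8.   5. 117.   0.  58. -65.]
box y,x -0.1269936000408929 0.002235745301957505
to start [ 0.00223677 -0.00101634  0.00475821]
538 [0.03886472 0.04003294 0.04111629 0.04215945 0.04297268]
0.001287441598843607
```

Call:
{"op": "arm_command", "data": {
  "deltas": [
    [0.002, 0.008, 0.0035, 0, 0, 0, 0],
    [0.002, 0.016, 0.0045, 0, 0, 0, 0],
    [0.002, 0.024, 0.0045, 0, 0, 0, 0],
    [0.002, 0.032, 0.0045, 0, 0, 0, 0],
    [0.002, 0.04, 0.0045, 0, 0, 0, 0]
  ]
}}

```text
clock: 2.7
tcp_pos: [0.4699, 0.1811, 0.0471]
orientation: [179.9, 0.0, 162.4]
ft_force: [-1.6, -1.0, 0.8]
finger_gap: -0.002
gripper_force: 0.4
```

Call:
{"op": "arm_command", "data": {
  "deltas": [
    [0, 0.008, 0, 0, 0, 0, 0],
    [0, 0.016, 0, 0, 0, 0, 0],
    [0, 0.022, 0, 0, 0, 0, 0],
    [0, 0.025, 0, 0, 0, 0, 0],
    [0, 0.025, 0, 0, 0, 0, 0]
  ]
}}

```text
clock: 3.2
tcp_pos: [0.4773, 0.2047, 0.0469]
orientation: [179.9, -0.0, 162.4]
ft_force: [-0.4, 0.2, -0.2]
finger_gap: 0.001
gripper_force: 0.0
```

```bash
python3 w.py; python3 - <<'E'
from h import *
im=grab('scene'); cv2.imwrite('pics/s2.png',cv2.resize(im['pixels'][190:320,230:380,::-1],(690,598),interpolation=cv2.INTER_CUBIC))
E
```

```text
3.2 [0.47729384 0.2046734  0.04688303] [ 1.79895513e+02 -1.08222912e-03  1.62369963e+02] [-0.36768432  0.16213536 -0.15064335] 0.0013535245717253815 [ 14.  11. 111.   0.  58. -58.]
box y,x -0.06198532205854368 0.00018368750929321012
to start [ 0.00019254 -0.06601604 -0.00023736]
```

View pics/s2.png

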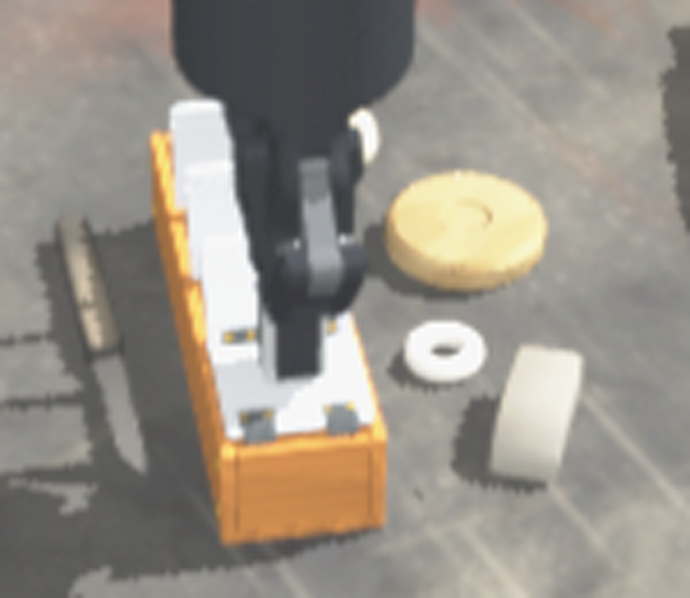

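The view shows lid 1 folded down under the fingertips at (298,370), with lids 2-4 still standing. Now I feel gently for the height of lid 1's top.

Call:
{"op": "arm_command", "data": {
  "deltas": [
    [0, 0, 0.001, 0, 0, 0, 0],
    [0, 0, 0.0015, 0, 0, 0, 0],
    [0, 0, 0.002, 0, 0, 0, 0],
    [0, 0, 0.002, 0, 0, 0, 0]
  ]
}}

```text
clock: 3.65
tcp_pos: [0.4771, 0.2041, 0.0448]
orientation: [179.9, -0.0, 162.3]
ft_force: [-0.2, -0.7, -0.5]
finger_gap: -0.001
gripper_force: 0.0
```

Call:
{"op": "arm_command", "data": {
  "deltas": [
    [0, 0, 0.0005, 0, 0, 0, 0],
    [0, 0, 0.001, 0, 0, 0, 0],
    [0, 0, 0.001, 0, 0, 0, 0]
  ]
}}

```text
clock: 3.95
tcp_pos: [0.4771, 0.2042, 0.0438]
orientation: [179.9, -0.0, 162.3]
ft_force: [-0.1, -0.4, 0.3]
finger_gap: -0.003
gripper_force: 0.0
```

Call:
{"op": "arm_command", "data": {
  "deltas": [
    [0, 0, 0.0005, 0, 0, 0, 0],
    [0, 0, 0.0005, 0, 0, 0, 0]
  ]
}}

```text
clock: 4.15
tcp_pos: [0.4772, 0.2043, 0.0434]
orientation: [179.9, -0.0, 162.3]
ft_force: [0.1, 0.6, -0.3]
finger_gap: -0.001
gripper_force: 0.0
```

Call:
{"op": "arm_command", "data": {
  "deltas": [
    [0, 0, 0.0004, 0, 0, 0, 0],
    [0, 0, 0.0004, 0, 0, 0, 0]
  ]
}}

```text
clock: 4.35
tcp_pos: [0.4772, 0.2043, 0.0432]
orientation: [179.9, -0.0, 162.3]
ft_force: [-0.5, -0.5, 2.3]
finger_gap: 0.003
gripper_force: 1.1
```

Contact at z = 0.0432 with about 2 N, which matches the shut height of 43 mm, so lid 1 is shut. I lift 1.7 mm and sweep on to lid 2, then dab it down.

Call:
{"op": "arm_command", "data": {
  "deltas": [
    [0, 0.0, -0.0017, 0, 0, 0, 0],
    [0, 0.009, -0.0017, 0, 0, 0, 0],
    [0, 0.018, -0.0017, 0, 0, 0, 0],
    [0, 0.027, -0.0017, 0, 0, 0, 0],
    [0, 0.036, -0.0017, 0, 0, 0, 0]
  ]
}}

```text
clock: 4.85
tcp_pos: [0.4885, 0.2396, 0.0448]
orientation: [179.9, 0.0, 162.4]
ft_force: [-0.8, -1.2, 2.1]
finger_gap: 0.0
gripper_force: 1.2
```

Call:
{"op": "arm_command", "data": {
  "deltas": [
    [0, 0.008, 0, 0, 0, 0, 0],
    [0, 0.008, 0, 0, 0, 0, 0],
    [0, 0.008, 0.001, 0, 0, 0, 0],
    [0, 0.008, 0.0016, 0, 0, 0, 0],
    [0, 0.008, 0.0016, 0, 0, 0, 0]
  ]
}}

```text
clock: 5.35
tcp_pos: [0.4911, 0.2469, 0.0436]
orientation: [179.8, 0.1, 162.3]
ft_force: [0.0, 2.1, 3.0]
finger_gap: 0.002
gripper_force: 1.7
```

```bash
python3 w.py
```

```text
5.35 [0.4911274  0.24686738 0.04362867] [1.79801161e+02 5.51362965e-02 1.62332993e+02] [0.02335256 2.11662012 2.98924024] 0.0024507973974856414 [ 18.  15. 107.   0.  58. -54.]
box y,x -0.017582883420785272 0.0005822929434451769
to start [ 0.00052259 -0.11040634 -0.00375501]
```

Call:
{"op": "arm_command", "data": {
  "deltas": [
    [0, 0.0, -0.0017, 0, 0, 0, 0],
    [0, 0.009, -0.0017, 0, 0, 0, 0],
    [0, 0.018, -0.0017, 0, 0, 0, 0],
    [0, 0.027, -0.0017, 0, 0, 0, 0],
    [0, 0.036, -0.0017, 0, 0, 0, 0]
  ]
}}

```text
clock: 5.85
tcp_pos: [0.5016, 0.2803, 0.0453]
orientation: [-180.0, -0.0, 162.4]
ft_force: [-3.3, -8.2, 9.0]
finger_gap: -0.001
gripper_force: 4.9
```

Call:
{"op": "arm_command", "data": {
  "deltas": [
    [0, 0.008, 0, 0, 0, 0, 0],
    [0, 0.008, 0, 0, 0, 0, 0],
    [0, 0.008, 0.001, 0, 0, 0, 0],
    [0, 0.008, 0.0015, 0, 0, 0, 0],
    [0, 0.008, 0.0015, 0, 0, 0, 0]
  ]
}}

```text
clock: 6.35
tcp_pos: [0.5049, 0.289, 0.0453]
orientation: [179.9, 0.1, 162.4]
ft_force: [-4.1, -3.7, 12.5]
finger_gap: -0.001
gripper_force: 6.5
```

```bash
python3 w.py
```

```text
6.35 [0.50488476 0.28899308 0.04534109] [1.79865352e+02 6.91624037e-02 1.62375352e+02] [-4.08986195 -3.74235966 12.53227834] -0.0010246240820190777 [ 22.  18. 102.   0.  59. -50.]
box y,x 0.026731389876797185 0.0009289715879456867
to start [ 0.00096225 -0.15472776 -0.0020237 ]
```

Lid 3 pushes back at 12.5 N and 2 mm high, which is unexpected. I lift clear and look.

Call:
{"op": "arm_command", "data": {
  "deltas": [
    [0, 0, -0.01, 0, 0, 0, 0],
    [0, -0.02, -0.05, 0, 0, 0, 0],
    [0, -0.06, -0.08, 0, 0, 0, 0],
    [0, -0.1, -0.1, 0, 0, 0, 0],
    [0, -0.14, -0.1, 0, 0, 0, 0]
  ]
}}

```text
clock: 6.85
tcp_pos: [0.4636, 0.1546, 0.1472]
orientation: [179.7, 0.4, 162.4]
ft_force: [0.6, -1.3, 0.0]
finger_gap: 0.002
gripper_force: 0.0
```

```bash
python3 w.py; python3 - <<'E'
from h import *
im=grab('scene'); a=cv2.resize(im['pixels'][200:310,240:330,::-1],(450,550),interpolation=cv2.INTER_CUBIC)
cv2.imwrite('pics/s3.png',a)
im=grab('top');cv2.imwrite('pics/t3.png',cv2.resize(im['pixels'][215:305,225:375,::-1],(750,450),interpolation=cv2.INTER_CUBIC))
E
```

```text
6.85 [0.46361807 0.15456131 0.14719075] [179.70118933   0.36196751 162.41617269] [ 0.59581448 -1.32877605  0.00370127] 0.0019913425646928148 [  9.  -2. 113.   0.  69. -63.]
box y,x -0.1138858935132501 0.002334643747102374
to start [ 0.0029808  -0.01463632  0.10009895]
```

View pics/s3.png

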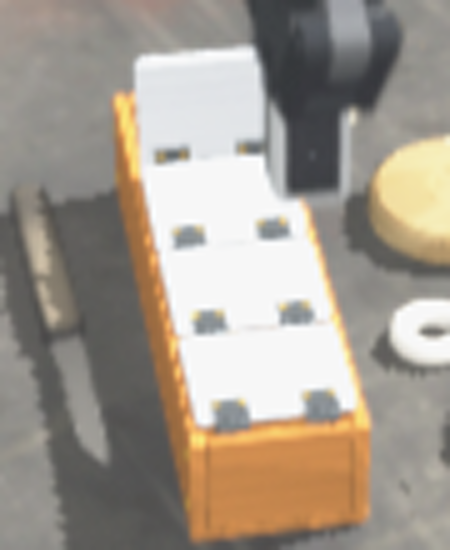

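View pics/t3.png

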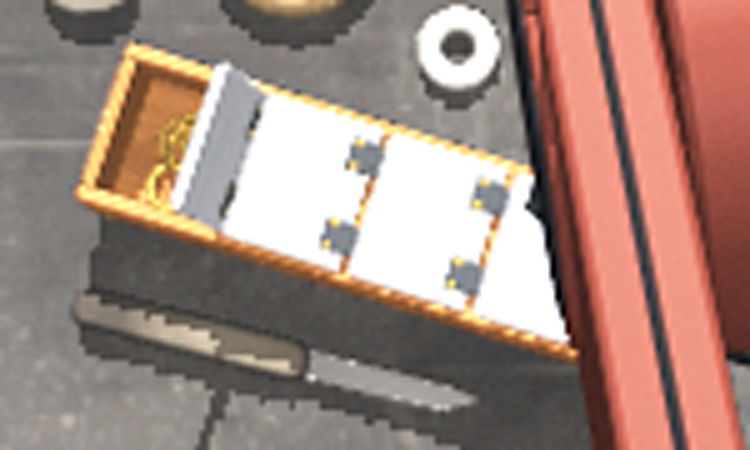

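Lids 1-3 look flat, lid 4 is upright, and the box's left corners are where they were, within a pixel. I check lid 3's tilt in the depth data against lids 1 and 2.

```bash
cat > t.py <<'E'
from h import *
c=np.array([.4959,.2638,0]); d=np.array([.303,.953,0]); e=np.array([.953,-.303,0])
for n in('top','scene'):
    im=load(n)
    r=(range(200,310),range(225,375)) if n=='top' else (range(180,320),range(230,340))
    P=np.array([world(im,u,v) for v in r[0] for u in r[1]]); Y=(P-c)@d; X=(P-c)@e
    for k in range(4):
        h=-.088+.044*k
        m=(Y>h+.011)&(Y<h+.038)&(abs(X)<.019)&(P[:,2]<.06)&(P[:,2]>.036)
        if m.sum()>25:
            A=np.c_[Y[m]-h,X[m],np.ones(m.sum())]; z=P[m,2]
            w=np.linalg.lstsq(A,z,rcond=None)[0]; print(n,k+1,m.sum(),'slope y,x',w[:2].round(3),'z hinge',w[2].round(4),'med',np.median(z).round(4),'rms',np.std(z-A@w).round(4))
    m=(P[:,2]>.034)&(P[:,2]<.048)&(abs(X)<.05)&(abs(Y)<.12); print(cv2.minAreaRect((P[m][:,:2]*1000).astype(np.float32)))
E
python3 t.py
```

```text
top 1 166 slope y,x [ 0.022 -0.028] z hinge 0.0436 med 0.0444 rms 0.0015
top 2 363 slope y,x [0.012 0.002] z hinge 0.0446 med 0.0448 rms 0.0015
top 3 368 slope y,x [0.067 0.005] z hinge 0.0449 med 0.0464 rms 0.0015
((497.7056579589844, 270.3444519042969), (174.99559020996094, 56.514095306396484), 72.1751480102539)
scene 1 277 slope y,x [ 0.003 -0.004] z hinge 0.0424 med 0.0425 rms 0.0011
scene 2 254 slope y,x [0.01  0.003] z hinge 0.0425 med 0.0428 rms 0.0012
scene 3 222 slope y,x [ 0.092 -0.001] z hinge 0.042 med 0.0442 rms 0.0012
((494.69317626953125, 262.8798828125), (191.06182861328125, 56.50654983520508), 72.21330261230469)
```

```bash
cat > u.py <<'E'
from h import *
c=np.array([.4959,.2638,0]); d=np.array([.303,.953,0]); e=np.array([.953,-.303,0])
im=load('top'); P=np.array([world(im,u,v) for v in range(200,310) for u in range(225,375)]); Y=(P-c)@d; X=(P-c)@e
m=(abs(X)<.02)&(P[:,2]>.05)&(P[:,2]<.09)&(Y>.04)
y,z=Y[m],P[m,2]
print('lid4',m.sum(), 'y by z',[(a,np.median(y[abs(z-a)<.002]).round(4)) for a in(.052,.058,.064,.07,.076,.08) if (abs(z-a)<.002).any()], z.max())
E
python3 u.py
python3 - <<'E'
from h import *
im=load('wrist'); print(-np.array(im['R']).T@im['t'])
im=grab('scene'); cv2.imwrite('pics/s4.png',cv2.resize(im['pixels'][212:262,258:313,::-1],(770,600),interpolation=cv2.INTER_CUBIC)[:600])
E
```

```text
lid4 271 y by z [(0.052, np.float64(0.0437)), (0.058, np.float64(0.0455)), (0.064, np.float64(0.0473)), (0.07, np.float64(0.0487)), (0.076, np.float64(0.0505)), (0.08, np.float64(0.0523))] 0.08498941344352548
[0.38380331 0.16425568 0.26276901]
```

View pics/s4.png

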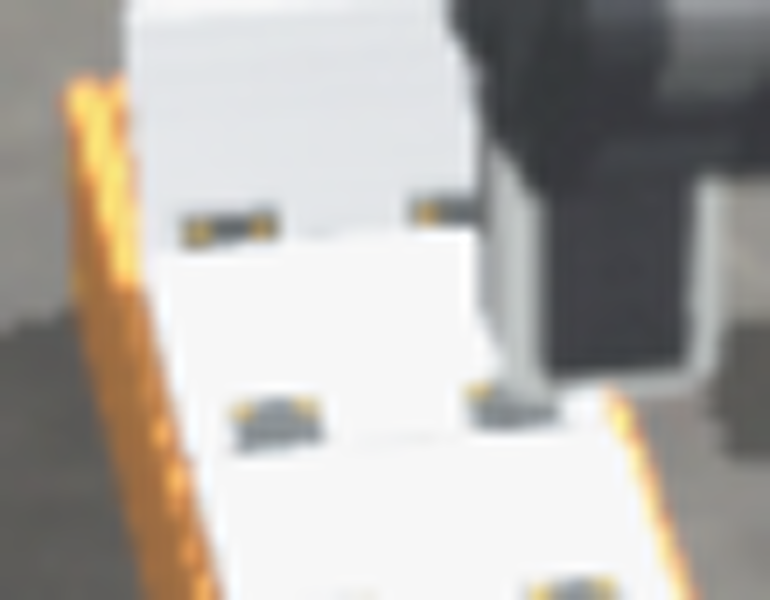

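Lid 4 stands at about 1.29 rad, and the back of its root overlaps lid 3's free edge, holding lid 3 at about 0.08 rad. I'll tip lid 4 partway down to free it, dab lid 3 shut, then finish lid 4, which keeps the order.

Call:
{"op": "arm_command", "data": {
  "deltas": [
    [0.001, 0.04, 0.0, 0, 0, 0, 0],
    [0.001, 0.08, 0.01, 0, 0, 0, 0],
    [0.001, 0.115, 0.03, 0, 0, 0, 0],
    [0.001, 0.124, 0.06, 0, 0, 0, 0],
    [0.001, 0.124, 0.08, 0, 0, 0, 0]
  ]
}}

```text
clock: 7.5
tcp_pos: [0.4976, 0.2763, 0.0612]
orientation: [179.9, -0.1, 162.5]
ft_force: [-1.0, -0.2, -1.1]
finger_gap: 0.001
gripper_force: 0.0
```

```bash
python3 w.py
```

```text
7.5 [0.49759785 0.27627603 0.06124611] [ 1.79894879e+02 -7.74196445e-02  1.62515795e+02] [-1.03064468 -0.20390175 -1.06493711] 0.001265914520668237 [ 21.  16. 104.   0.  61. -52.]
box y,x 0.012404106360065186 -0.00216218340840617
to start [-0.00180522 -0.14043633  0.01398604]
```

Call:
{"op": "arm_command", "data": {
  "deltas": [
    [-0.002, 0.0, 0.006, 0, 0, 0, 0],
    [-0.002, 0.01, 0.006, 0, 0, 0, 0],
    [-0.002, 0.02, 0.006, 0, 0, 0, 0],
    [-0.002, 0.03, 0.006, 0, 0, 0, 0],
    [-0.002, 0.036, 0.006, 0, 0, 0, 0]
  ]
}}

```text
clock: 8.0
tcp_pos: [0.5122, 0.3084, 0.059]
orientation: [179.8, 0.1, 162.4]
ft_force: [0.7, -1.0, -0.4]
finger_gap: 0.003
gripper_force: 0.2
```

Call:
{"op": "arm_command", "data": {
  "deltas": [
    [0, 0.0, 0, 0, 0, 0, 0],
    [0, -0.012, -0.003, 0, 0, 0, 0],
    [0, -0.026, 0, 0, 0, 0, 0],
    [0, -0.026, 0.006, 0, 0, 0, 0],
    [0, -0.026, 0.006, 0, 0, 0, 0]
  ]
}}

```text
clock: 8.5
tcp_pos: [0.5021, 0.2808, 0.0503]
orientation: [180.0, -0.1, 162.3]
ft_force: [-0.0, -0.6, -0.7]
finger_gap: 0.003
gripper_force: 0.0
```

```bash
python3 w.py;  python3 - <<'E'
from h import *
grab('top');grab('scene')
E
python3 u.py; python3 t.py
```

```text
8.5 [0.50205748 0.28081141 0.05033222] [ 1.79966230e+02 -9.26296532e-02  1.62250289e+02] [-0.03587598 -0.56138519 -0.71315059] 0.002766087857554509 [ 21.  17. 103.   0.  60. -51.]
box y,x 0.01807759336659418 0.0007136223548475425
to start [ 0.00042269 -0.14608164  0.00324681]
top 1 132 slope y,x [ 0.018 -0.015] z hinge 0.0435 med 0.0442 rms 0.0014
top 2 149 slope y,x [ 0.017 -0.01 ] z hinge 0.0442 med 0.0448 rms 0.0014
((496.0445251464844, 265.90093994140625), (169.63999938964844, 55.91670227050781), 72.19189453125)
scene 1 266 slope y,x [ 0.012 -0.008] z hinge 0.0421 med 0.0423 rms 0.0011
scene 2 248 slope y,x [0.015 0.001] z hinge 0.0424 med 0.0427 rms 0.0011
scene 3 161 slope y,x [-0.076 -0.006] z hinge 0.0468 med 0.0442 rms 0.0033
((494.2550964355469, 261.77386474609375), (190.05673217773438, 56.35639572143555), 72.2635498046875)Traceback (most recent call last):
  File "u.py", line 6, in <module>
    print('lid4',m.sum(), 'y by z',[(a,np.median(y[abs(z-a)<.002]).round(4)) for a in(.052,.058,.064,.07,.076,.08) if (abs(z-a)<.002).any()], z.max())
                                                                                                                                              ~~~~~^^
    return umr_maximum(a, axis, None, out, keepdims, initial, where)
ValueError: zero-size array to reduction operation maximum which has no identity
```

Call:
{"op": "arm_command", "data": {
  "deltas": [
    [0, 0.003, 0.003, 0, 0, 0, 0],
    [0, 0.003, 0.0045, 0, 0, 0, 0],
    [0, 0.003, 0.0055, 0, 0, 0, 0],
    [0, 0.003, 0.006, 0, 0, 0, 0],
    [0, 0.003, 0.006, 0, 0, 0, 0]
  ]
}}

```text
clock: 9.1
tcp_pos: [0.5039, 0.285, 0.0453]
orientation: [179.9, -0.0, 162.4]
ft_force: [0.5, 0.1, 0.4]
finger_gap: -0.001
gripper_force: 0.0
```

Call:
{"op": "arm_command", "data": {
  "deltas": [
    [0, 0, 0.0005, 0, 0, 0, 0],
    [0, 0, 0.0005, 0, 0, 0, 0]
  ]
}}

```text
clock: 9.3
tcp_pos: [0.504, 0.285, 0.045]
orientation: [179.9, 0.0, 162.3]
ft_force: [1.0, -0.0, -0.3]
finger_gap: 0.006
gripper_force: 0.0
```

Call:
{"op": "arm_command", "data": {
  "deltas": [
    [0, 0, 0.0008, 0, 0, 0, 0],
    [0, 0, 0.0013, 0, 0, 0, 0],
    [0, 0, 0.0015, 0, 0, 0, 0],
    [0, 0, 0.0015, 0, 0, 0, 0]
  ]
}}

```text
clock: 9.7
tcp_pos: [0.504, 0.2849, 0.0435]
orientation: [179.9, 0.0, 162.3]
ft_force: [0.3, -0.2, 0.1]
finger_gap: 0.002
gripper_force: 0.0
```

Call:
{"op": "arm_command", "data": {
  "deltas": [
    [0, 0, 0.0004, 0, 0, 0, 0],
    [0, 0, 0.0004, 0, 0, 0, 0]
  ]
}}

```text
clock: 9.9
tcp_pos: [0.504, 0.285, 0.0432]
orientation: [179.9, -0.0, 162.3]
ft_force: [-1.4, -1.4, 2.3]
finger_gap: -0.003
gripper_force: 0.9
```

Lid 3 now seats at 0.0432 with about 2 N. Next I finish lid 4.

Call:
{"op": "arm_command", "data": {
  "deltas": [
    [0, 0.0, -0.0025, 0, 0, 0, 0],
    [0, 0.01, -0.0025, 0, 0, 0, 0],
    [0, 0.02, -0.002, 0, 0, 0, 0],
    [0, 0.03, -0.002, 0, 0, 0, 0],
    [0, 0.04, -0.002, 0, 0, 0, 0]
  ]
}}

```text
clock: 10.4
tcp_pos: [0.5164, 0.3243, 0.0451]
orientation: [179.9, 0.0, 162.4]
ft_force: [-0.0, -0.5, -0.4]
finger_gap: 0.001
gripper_force: 0.1
```

Call:
{"op": "arm_command", "data": {
  "deltas": [
    [0, 0.006, 0, 0, 0, 0, 0],
    [0, 0.006, 0.001, 0, 0, 0, 0],
    [0, 0.006, 0.0015, 0, 0, 0, 0],
    [0, 0.006, 0.0019, 0, 0, 0, 0],
    [0, 0.006, 0.0019, 0, 0, 0, 0]
  ]
}}

```text
clock: 10.9
tcp_pos: [0.5178, 0.3286, 0.0432]
orientation: [179.9, -0.0, 162.3]
ft_force: [-0.4, 0.2, 0.1]
finger_gap: 0.0
gripper_force: 0.3
```

Call:
{"op": "arm_command", "data": {
  "deltas": [
    [0, 0, 0.0004, 0, 0, 0, 0],
    [0, 0, 0.0004, 0, 0, 0, 0]
  ]
}}

```text
clock: 11.1
tcp_pos: [0.5179, 0.3286, 0.0432]
orientation: [179.9, -0.0, 162.3]
ft_force: [-1.9, -0.5, 4.2]
finger_gap: -0.001
gripper_force: 2.0
```

Call:
{"op": "arm_command", "data": {
  "deltas": [
    [0, 0, -0.005, 0, 0, 0, 0],
    [0, 0, -0.03, 0, 0, 0, 0],
    [0, 0.04, -0.07, 0, 0, 0, 0],
    [0, 0.08, -0.1, 0, 0, 0, 0],
    [0, 0.12, -0.12, 0, 0, 0, 0]
  ]
}}

```text
clock: 11.6
tcp_pos: [0.5552, 0.4428, 0.1656]
orientation: [179.8, 0.1, 162.3]
ft_force: [0.2, 0.9, 0.7]
finger_gap: 0.001
gripper_force: 0.0
```

Call:
{"op": "arm_command", "data": {
  "deltas": [
    [0.04, 0.03, 0, 0, 0, 0, 0],
    [0.07, 0.06, 0, 0, 0, 0, 0],
    [0.07, 0.1, 0, 0, 0, 0, 0],
    [0.07, 0.1, 0, 0, 0, 0, 0]
  ]
}}

```text
clock: 12.0
tcp_pos: [0.5161, 0.5623, 0.1601]
orientation: [179.9, -0.1, 162.6]
ft_force: [0.1, -0.7, -0.0]
finger_gap: -0.003
gripper_force: 0.0
```

```bash
python3 - <<'E'
from h import *
im=grab('scene'); im=grab('top');cv2.imwrite('pics/t5.png',cv2.resize(im['pixels'][180:320,220:380,::-1],(640,560),interpolation=cv2.INTER_CUBIC))
E
python3 t.py
```

```text
top 1 370 slope y,x [0.014 0.003] z hinge 0.0443 med 0.0446 rms 0.0014
top 2 366 slope y,x [ 0.006 -0.004] z hinge 0.0446 med 0.0448 rms 0.0014
top 3 362 slope y,x [-0.018 -0.001] z hinge 0.0449 med 0.0445 rms 0.0014
top 4 357 slope y,x [-0.011 -0.004] z hinge 0.0447 med 0.0445 rms 0.0015
((495.634521484375, 264.10479736328125), (187.86199951171875, 57.155452728271484), 72.23048400878906)
scene 1 268 slope y,x [ 0.004 -0.013] z hinge 0.0423 med 0.0424 rms 0.0011
scene 2 248 slope y,x [ 0.006 -0.001] z hinge 0.0426 med 0.0427 rms 0.0011
scene 3 221 slope y,x [0.009 0.001] z hinge 0.0421 med 0.0423 rms 0.001
scene 4 196 slope y,x [-0.007 -0.004] z hinge 0.0425 med 0.0423 rms 0.0012
((494.5146789550781, 262.6089172363281), (191.63023376464844, 56.39483642578125), 72.26870727539062)
```

View pics/t5.png

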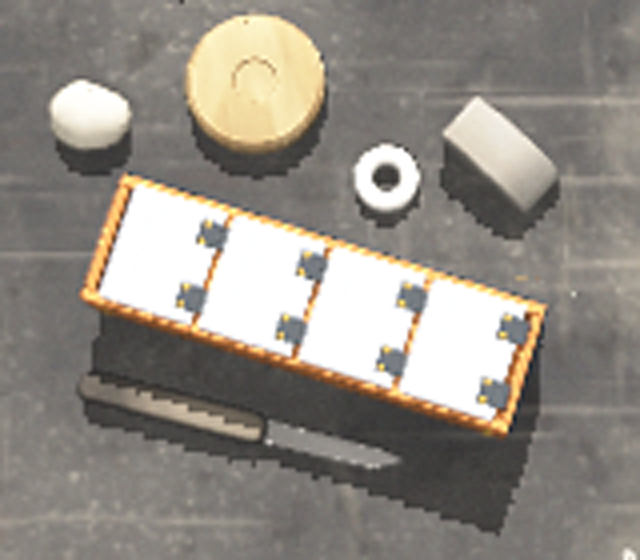

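All four lids are flat. The box corners (85,297), (545,305) and the surrounding objects are where they were, so I hand the job in.

```bash
python3 -c "
from h import *
print(close_job())"
```

```text
the job is handed in; nothing more can be done
None
```

All four lids are shut, right to left, and the box and the things around it did not visibly move; lid 3 was held up by upright lid 4 (about 12 N on the box for a moment), so I tipped lid 4 partway before shutting lid 3, then lid 4.

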